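Stir the walnuts and apricots and hang the spoon in its own slot

ROBOT

A 6-joint arm with a two-finger parallel gripper is mounted at the origin on the work surface. World frame = base frame: x ahead of the robot, y to its left, z up, the work surface at z = 0. Lengths are in m, angles in rad, forces in N, time in s.
With the tool pointing down it reaches from about 0.35 to 0.975 m from the base axis. Payload 4.9 kg.
Tool frame: the origin (TCP) lies on the centre line of the jaws, within the pads' length; the fingertips stand 14 mm ahead of it and the grasp point (between the pads) lies 5 mm behind it (manip.nose_length is the distance from the TCP to the fingertips, in m); z points along the fingers, y is the line along which they close (so a half turn about z gives the same grasp; the last joint's range is limited). The gripper opens to 85 mm and grips with 20 to 120 N. Pads are 22 mm wide; open, the fingers measure 114 mm over their backs; the gripper's body (76 mm by 85 mm) begins 54 mm behind the grasp point. The pads swing forward as they close: fully open they stand 13 mm farther back than shut.
Start: joints at [-1.397, 0.053, 1.613, -0, 1.476, -0.119], TCP at [0.18, -0.598, 0.245] pointing down, gripper open.
Joint ranges: [-3.01, 3.01], [-1.01, 2.22], [0.06, 2.58], [-1.02, 4.17], [0.09, 2.62], [-3.14, 3.14]. Speed limits (rad/s): [2.57, 2.57, 3.14, 3.14, 3.14, 3.14].

INTERFACE

Orientations are given as a unit quaternion [w, x, y, z].
In Python, from plant import manip, imaging gives the robot as it stands.
- The arm moves only by the tool play_rows, never from a script. Its argument "commands" is a list of rows, each a list of 6 numbers: the shift along the tool's x, y, z in mm, then the turn, a rotation vector about the tool's x, y, z in degrees. A call has 1 to 5 rows; each row shifts and turns the commanded pose from where the row before left it, along the tool's axes as they then stand; what a row does not reach is not made up. A row lasts 1/12 s, in which the tool goes at most 41.7 mm and 7.16 degrees, less where a joint would pass 70% of its speed; a pose out of reach is approached as far as the arm can. A call is refused whole if a number of a shift passes 41.7 or a number of a turn 7.16, either way. A call with a gripper value outside its range is refused whole. "hand" is the finger opening in mm, from 0 to 85.4, set as the call begins (left out, the last holds). The fingers move at their own pace and stop on an object; the grip force is fixed at half the most. Time passes only in rows, so rows that do not move let the fingers close. It gives the time, the measured TCP pose, the force, the opening and the grip force at its end, in the units of the state.
- manip.state(): the state, without advancing time (a new reading comes with each control period).
- imaging.grab_frame(name): name is "scene" or "top"; returns a dict with "image" (400x640x3 uint8, red, green, blue), "fx", "fy", "cx", "cy" (pixels), "k1" (the pictures are not rectified: a ray, as slopes to the right and down, at radius r is drawn at 1 + k1 r^2 times it, then the intrinsics apply), "R" (3x3) and "t" (3): a world point X has camera coordinates R X + t. Camera axes: x right, y down, z forward; pixel columns grow to the right and rows downward; lengths in m; the calibration is good to about 2 mm. A picture is of the moment at which its call begins. There is no depth.
- manip.job_done(): hands the job in; it is judged then, once.
The state is a dict: "time": time; "joint_pos": joint angles; "joint_vel": joint speeds; "joint_efforts": joint torques, N m; "tool_pos": TCP position; "tool_rot": TCP orientation; "contact_force": force on the tool from outside, world axes, zero at the start; "ft_torque": the same for the moment, N m; "gripper_width": opening from 0.0 (shut) to 1.0 (fully open); "grasp_force": force on a finger pad.
Only numpy, scipy, OpenCV 4.12 (cv2) and the standard library are available. Lean on these libraries where they do the work, as an engineer would, in place of code of your own. Each camera call takes 0.05 s, during which the arm holds its last target. There are 200 camera calls.

TASK

At the bakery table, take the yellow-banded wooden spoon out of the blue slot where it was hung by mistake and, starting at the side of the white pan where its handle is, stir the walnuts and apricots at least once all the way round, well out from the centre, anticlockwise seen from above, with the blade kept down among them. Keep stirring in any way you like until they are mixed, so that the line of the pan's handle has both walnuts and apricots on each side of it, all of them still in the pan and none touched by the gripper. Then hang the spoon straight in its own yellow slot, resting on its collar, and let go, leaving the brush on its red slot and the bottle, jar, tape roll and tin where they stand.

Things in the scene. Friction and masses are not known exactly. Their poses are not given: they have to be found in the camera images.
- pan: White enamel pan, fixed. Origin: on its axis at table height. Inner floor at z = 17 mm, radius 88 mm; wall flares to the rim at z = 72 mm, outer radius 107 mm, 4 mm thick. The black handle sticks out along the pan's -x to 214 mm from the centre (20 mm wide, top at z = 68 mm). Handle line: the pan's x axis; its two sides are the +y and -y halves
- spoon: Loose wooden spoon with yellow collar, 70 g, hanging upright in the blue fork. Origin: on its axis at the collar's underside, z up. Collar: disc 38 mm wide, z 0 to 8 mm. Square grip 20 x 20 mm (faces across x and y), z 8 to 68 mm. Below: rod 10 mm in diameter to z -118 mm, then a flat round blade, 40 mm in diameter in the y-z plane, 10 mm thick, centred at z -135 mm
- spoon_tip (a point): Lowest point of the spoon's blade, on its axis, 155 mm below the collar's underside
- fork_yellow: The spoon's own slot, empty: fixed yellow fork. Two level prongs along x (-35 to 35 mm), 14 mm wide, 8 mm thick, slot of 20 mm between, open at -x (robot's side). Origin: mid slot at the prongs' top, 215 mm up: the place of a hung collar's underside. Lips 6.5 mm high at the front ends (x -35 to -29 mm), stop plate 8 mm high at the back (x 29 mm); tools lift over the lips
- fork_blue: Blue fork, the same shape and frame as the yellow one; the spoon hangs here at first, by mistake
- fork_red: Red fork, the same shape and frame as the yellow one; the brush hangs here
- rack: Fixed rack that carries the three forks side by side, 75 mm apart, in any order, all opening to its -x. Origin at table height under the middle slot. Base plate 100 x 270 mm (x -20 to 80 mm), 12 mm thick; behind the forks a bar at x 37 to 49 mm, top at z = 215 mm, on posts at y = +-122 mm
- brush: Bystander: pastry brush with red collar hanging in the red fork; same collar and grip as the spoon. Origin at the collar's underside; reaches 140 mm below it, at most 32 mm wide there
- oil_bottle: Bystander: loose green bottle, 60 mm diameter, 200 mm tall, stands between pan and rack. Origin at the centre of its base
- seed_jar: Bystander: loose amber jar with red cap, 58 mm diameter, 90 mm tall. Origin at the centre of its base
- tape_roll: Bystander: loose blue roll, lying flat, 84 mm outer diameter, 24 mm high. Origin at the centre of its underside
- tin: Bystander: loose tin with green label, 68 mm diameter, 100 mm tall. Origin at the centre of its base
- walnut0: Brown walnut, loose in the pan, barrel-shaped, 29 mm diameter, 27 mm high. Origin at its centre. The four walnuts start together on one side of the handle line
- walnut1: Brown walnut, loose in the pan, barrel-shaped, 29 mm diameter, 27 mm high. Origin at its centre. The four walnuts start together on one side of the handle line
- walnut2: Brown walnut, loose in the pan, barrel-shaped, 29 mm diameter, 27 mm high. Origin at its centre. The four walnuts start together on one side of the handle line
- walnut3: Brown walnut, loose in the pan, barrel-shaped, 29 mm diameter, 27 mm high. Origin at its centre. The four walnuts start together on one side of the handle line
- apricot0: Orange dried apricot, loose in the pan, flat round, 30 mm diameter, 17 mm high. Origin at its centre. The four apricots start together on the other side
- apricot1: Orange dried apricot, loose in the pan, flat round, 30 mm diameter, 17 mm high. Origin at its centre. The four apricots start together on the other side
- apricot2: Orange dried apricot, loose in the pan, flat round, 30 mm diameter, 17 mm high. Origin at its centre. The four apricots start together on the other side
- apricot3: Orange dried apricot, loose in the pan, flat round, 30 mm diameter, 17 mm high. Origin at its centre. The four apricots start together on the other side

How it is judged:
By the outcome, as a careful person would: the job done as asked, in the order asked, and still so for the second after the job is handed in, with the robot touching nothing.
It also fails if it takes over 72 s, if anything falls off the work surface, if the arm or the gripper's body presses on something with over 40 N, if the wrist force passes 120 N, or if a joint passes its speed limit or range.

## Working session

There is one attempt and no reset: what is moved stays moved. The work goes in short steps, Python scripts to look and compute and a tool call to move; the robot and the scene stay as the last step left them, time stands still between calls to the robot, and variables do not carry over. Pictures are saved under pics/ and viewed, at most 10 in all, crops included, and the job is handed in when it is done.

Besides the shell and the picture viewer there is one more tool, called after "Call:" as name([rows], argument=value, ...), one row to a line, values as JSON. play_rows: Moves the arm, as the interface text tells. Its arguments: {"type":"object","properties":{"commands":{"type":"array","items":{"type":"array","items":{"type":"number"}}},"hand":{"type":"number"}},"required":["commands"]}

```bash
mkdir -p pics; ls; python3 - <<'E'
from plant import manip, imaging
import cv2
for n in("scene","top"):
    f=imaging.grab_frame(n); cv2.imwrite(f"pics/{n}0.png",f["image"][:,:,::-1])
    print(n,{k:f[k] for k in f if k!="image"})
print(manip.state(), manip.nose_length)
E
```

```text
pics
scene {'fx': 461.90562376931354, 'fy': 461.90562376931354, 'cx': 322.49877004661687, 'cy': 197.17276220343888, 'k1': 0.025992101246759932, 'R': array([[-0.46496778,  0.88514051,  0.01819983],
       [ 0.6128342 ,  0.33662416, -0.71492547],
       [-0.638936  , -0.32126383, -0.69896376]]), 't': array([ 0.24849052, -0.21882612,  1.73979197])}
top {'fx': 400.09193722096086, 'fy': 400.09193722096086, 'cx': 318.63746024430316, 'cy': 195.1263612744258, 'k1': -0.015082589233663325, 'R': array([[ 0.00222679, -0.99914453, -0.04129462],
       [-0.99254841,  0.00282266, -0.12181826],
       [ 0.12183061,  0.04125818, -0.99169303]]), 't': array([0.03477619, 0.51946852, 0.90784162])}
{'time': 0.1, 'joint_pos': array([-1.39699089e+00,  5.32711510e-02,  1.61417659e+00, -2.39013435e-05,
        1.47601999e+00, -1.19030743e-01]), 'joint_vel': array([-0.00107616, -0.00184999, -0.00320713, -0.00049159,  0.00137761,
       -0.00028266]), 'joint_efforts': array([ 7.42798591e-06, -3.94905174e+01, -3.71365392e+01, -9.14140537e-05,
        3.93137496e-03,  1.30318540e-05]), 'tool_pos': array([ 0.18029778, -0.59785278,  0.24418627]), 'tool_rot': array([-9.36859502e-04,  9.89299406e-01,  1.45896559e-01, -3.75649492e-05]), 'contact_force': array([-0.60599608, -0.34201427,  0.43341865]), 'ft_torque': array([-0.01151733,  0.0208766 , -0.02588658]), 'grasp_force': 0.0, 'gripper_width': 0.9997824211319517} 0.014
```

View pics/scene0.png

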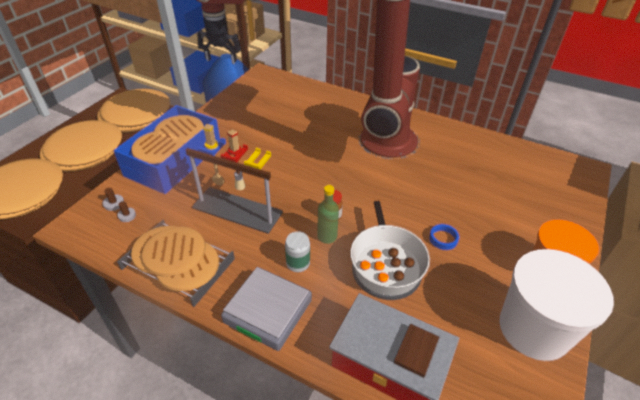

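View pics/top0.png

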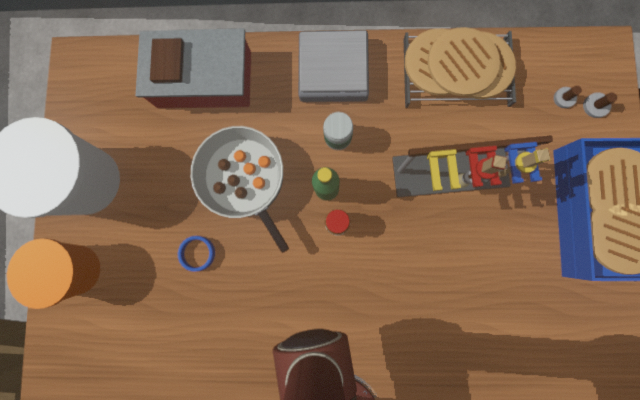

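The scene view shows the pan at (390,262), the rack at (235,190) with blue/red/yellow forks, and the bottle at (328,215). In the top view the pan rim centres on (238,172) with its handle to (284,248). The forks are at yellow (445,170), red (485,167) and blue (525,163), and the bottle at (325,182).

```bash
cat > h.py <<'E'
import numpy as np, cv2
from plant import manip, imaging
def proj(f,X):
    X=np.atleast_2d(X); c=X@f["R"].T+f["t"]; s=c[:,:2]/c[:,2:]
    s=s*(1+f["k1"]*(s**2).sum(1,keepdims=True))
    return s*[f["fx"],f["fy"]]+[f["cx"],f["cy"]]
def back(f,uv,z):
    uv=np.atleast_2d(np.asarray(uv,float)); d=(uv-[f["cx"],f["cy"]])/[f["fx"],f["fy"]]; s=d.copy()
    for _ in range(8): s=d/(1+f["k1"]*(s**2).sum(1,keepdims=True))
    w=np.c_[s,np.ones(len(s))]@f["R"]; C=-f["R"].T@f["t"]
    return C+w*((z-C[2])/w[:,2:])
def up(img,box,k):
    x0,y0,x1,y1=box
    return cv2.resize(img[y0:y1,x0:x1,::-1],None,fx=k,fy=k,interpolation=cv2.INTER_CUBIC)
E
python3 - <<'E'
from h import *
t=imaging.grab_frame("top");s=imaging.grab_frame("scene")
np.set_printoptions(precision=4,suppress=True)
print("tcp px",proj(t,[.18,-.598,.245]),proj(s,[.18,-.598,.245]),proj(t,[0,0,0]),proj(s,[0,0,0]))
print("cam",-t["R"].T@t["t"],-s["R"].T@s["t"])
print("pan",back(t,[238,172],.072),"handle end",back(t,[284,248],.068))
print("forks",back(t,[[445,170],[485,167],[525,163]],.215))
a=up(t["image"],(385,125,565,205),4); b=up(s["image"],(180,115,300,235),4)
cv2.imwrite("pics/rackT.png",a); cv2.imwrite("pics/rackS.png",b)
E
```

```text
tcp px [[688.5565 378.8988]] [[221.0828  60.5725]] [[333.8875 422.9241]] [[388.5338 139.0209]]
cam [ 0.4049 -0.0042  0.965 ] [1.3613 0.4126 1.0551]
pan [[0.5685 0.2177 0.072 ]] handle end [[0.3964 0.1103 0.068 ]]
forks [[ 0.544  -0.211   0.215 ]
 [ 0.5494 -0.2857  0.215 ]
 [ 0.5567 -0.3604  0.215 ]]
```

View pics/rackT.png

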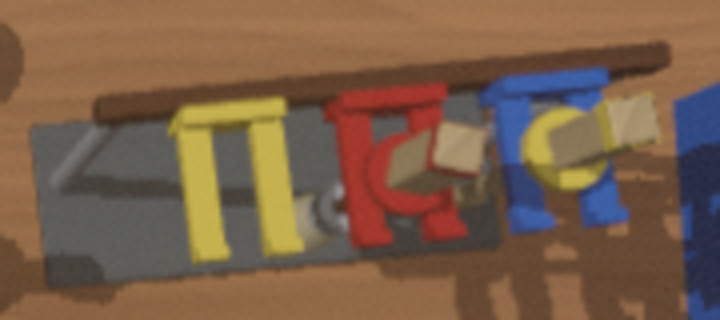

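View pics/rackS.png

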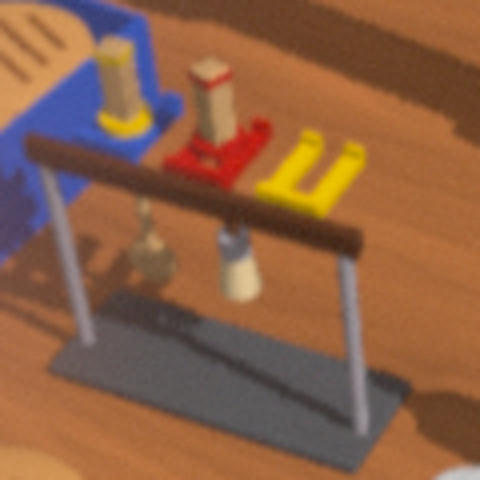

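The top crop shows the empty yellow fork's front at about (248,256), the red one at (411,240) and the blue one at (571,226), with the spoon's grip top at about (632,120). The scene crop confirms that the spoon hangs in blue, the brush in red, and that yellow is free. Next I fit the rack, spoon and pan by silhouettes.

```bash
cat > fit.py <<'E'
from h import *
from scipy.optimize import minimize
def box(x0,x1,y0,y1,z0,z1): return np.array([[x,y,z] for x in(x0,x1) for y in(y0,y1) for z in(z0,z1)])*1e-3
FORK=[box(-35,35,10,24,-8,0),box(-35,35,-24,-10,-8,0),box(-35,-29,10,24,-8,6.5),box(-35,-29,-24,-10,-8,6.5),box(29,35,-24,24,-8,8)]
a=np.arange(0,2*np.pi,.2); COLLAR=np.r_[np.c_[19*np.cos(a),19*np.sin(a),0*a],np.c_[19*np.cos(a),19*np.sin(a),0*a+8]]*1e-3
GRIP=box(-10,10,-10,10,8,68)
def T(p,P): 
    c,s=np.cos(p[2]),np.sin(p[2]); return np.c_[P[:,0]*c-P[:,1]*s+p[0],P[:,0]*s+P[:,1]*c+p[1],P[:,2]+(p[3] if len(p)>3 else .215)]
S=4
def sil(f,parts):
    m=np.zeros((400*S,640*S),np.uint8)
    for P in parts:
        cv2.fillConvexPoly(m,cv2.convexHull(np.round((proj(f,P)+.5)*S).astype(np.int32)),1)
    return m
def hsvmask(f,h0,h1,smin,vmin=60):
    h=cv2.cvtColor(np.ascontiguousarray(f["image"]),cv2.COLOR_RGB2HSV)
    m=((h[...,0]>=h0)&(h[...,0]<=h1)&(h[...,1]>=smin)&(h[...,2]>=vmin)).astype(np.uint8)
    return cv2.resize(m*255,None,fx=S,fy=S,interpolation=cv2.INTER_LINEAR)>127
def iou_cost(p,items):
    c=0
    for f,mask,parts,roi in items:
        m=sil(f,[T(p,P) for P in parts])>0
        c+=((m^mask)&roi).sum()/max(1,m.sum())
    return c
def roi(shape,x0,y0,x1,y1):
    r=np.zeros(shape,bool); r[y0*S:y1*S,x0*S:x1*S]=1; return r
E
cat > m.py <<'E'
from fit import *
np.set_printoptions(precision=4,suppress=True)
t=imaging.grab_frame("top");s=imaging.grab_frame("scene")
sh=(400*S,640*S)
mt=hsvmask(t,20,32,130,110);ms=hsvmask(s,22,32,150,110)
it=[(t,mt,FORK,roi(sh,424,144,466,196)),(s,ms,FORK,roi(sh,242,144,275,172))]
def run(p0,it,st=(.006,.006,.06)):
    sim=np.r_[[p0],[np.array(p0)+np.eye(3)[i]*st[i] for i in range(3)]]
    r=minimize(iou_cost,p0,args=(it,),method="Nelder-Mead",options=dict(initial_simplex=sim,maxiter=90,xatol=1e-4,fatol=1e-4)); return r.x,r.fun
y,c=run([.544,-.211,.085],it); print("yellow both",y,c)
for i in it: print("  single",*run(y,[i]))
rx=hsvmask(t,0,6,170,90)|hsvmask(t,174,180,170,90)
# spoon collar (yellow), in both
it=[(t,mt,[COLLAR],roi(sh,510,148,540,176)),(s,ms,[COLLAR],roi(sh,200,136,222,152))]
q,c=run([.5567,-.36,.085],it); print("collar",q,c)
for i in it: print("  single",*run(q,[i])[0][:2], iou_cost(q,[i]))
# pan
w=cv2.cvtColor(np.ascontiguousarray(t["image"]),cv2.COLOR_RGB2HSV)
m=((w[...,1]<60)&(w[...,2]>110)).astype(np.uint8); m[:,:188]=0;m[:,288:]=0;m[:124]=0;m[220:]=0
cs,_=cv2.findContours(m,cv2.RETR_EXTERNAL,cv2.CHAIN_APPROX_NONE); c=max(cs,key=cv2.contourArea)
P=back(t,cv2.convexHull(c)[:,0],.072)[:,:2]
A=np.c_[2*P,np.ones(len(P))]; sol=np.linalg.lstsq(A,(P**2).sum(1),rcond=None)[0]; print("pan c",sol[:2],"r",np.sqrt(sol[2]+sol[:2]@sol[:2]))
b=(w[...,2]<70).astype(np.uint8); b[:,:255]=0;b[:,295:]=0;b[:205]=0;b[256:]=0
ys,xs=np.nonzero(b); H=back(t,np.c_[xs,ys],.068)[:,:2]; print("handle n",len(H),"mean",H.mean(0),"yaw",np.degrees(np.arctan2(*(sol[:2]-H.mean(0))[::-1])))
print("bottle top",back(t,[325,175],.2),"jar top",back(t,[337,221],.09),"tin",back(t,[338,124],.1),"tape",back(t,[196,254],.024))
o=[]
for f,b in((t,(500,135,560,195)),(s,(185,115,245,175))):
    im=up(f["image"],b,6.5).copy()
    for P,col in((COLLAR,(255,0,255)),(GRIP,(0,255,0))):
        h=cv2.convexHull(((proj(f,T([q[0],q[1],y[2]],P))-b[:2]+.5)*6.5).astype(np.int32)); cv2.polylines(im,[h],True,col,1)
    for k in range(3):
        n=np.array([-np.sin(y[2]),np.cos(y[2])])*.075*k
        for P in FORK: cv2.polylines(im,[cv2.convexHull(((proj(f,T([y[0]-n[0],y[1]-n[1],y[2]],P))-b[:2]+.5)*6.5).astype(np.int32))],True,(255,255,0),1)
    o.append(im)
cv2.imwrite("pics/spoon.png",np.hstack(o))
E
python3 m.py
```

```text
yellow both [ 0.5433 -0.2091  0.0981] 0.3365669632919349
  single [ 0.5455 -0.209   0.089 ] 0.1007237122179651
  single [ 0.5414 -0.2096  0.0798] 0.17269247128881327
collar [ 0.5587 -0.362   0.0822] 1.253180716948833
  single 0.5587011889632822 -0.3620041462389983 0.5505505505505506
  single 0.5560444687665229 -0.359652330556128 0.7026301663982824
pan c [0.5707 0.2221] r 0.10735942627903915
handle n 313 mean [0.4364 0.1353] yaw 32.858752822996
bottle top [[0.5382 0.0154 0.2   ]] jar top [[ 0.4554 -0.008   0.09  ]] tin [[ 0.6705 -0.011   0.1   ]] tape [[0.3812 0.3247 0.024 ]]
```

View pics/spoon.png

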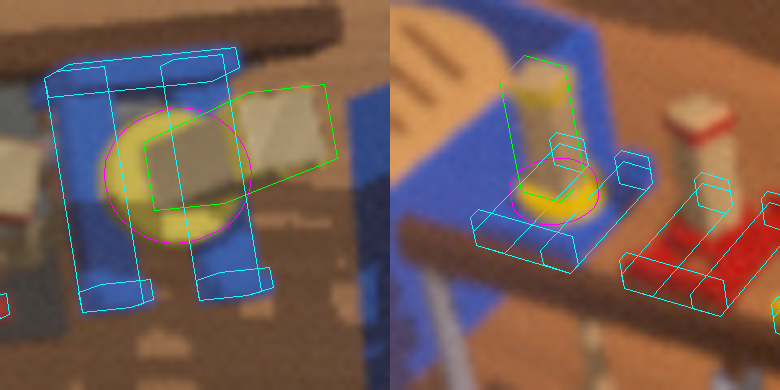

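The overlay shows the fork model fitting the blue fork. The spoon's collar is about 1–2 mm left of the magenta ellipse, at roughly (0.5585, -0.360), and the grip is aligned with the rack. I'll lift and turn the tool first, then travel above the spoon.

Call:
play_rows([
  [0,0,-12,0,0,-7.1],
  [0,0,-12,0,0,-7.1],
  [0,0,-12,0,0,-7.1],
  [0,0,-12,0,0,-7.1],
  [0,0,-12,0,0,-7.1],
], hand=85)

```text
time: 0.72
tool_pos: [0.1804, -0.5983, 0.3057]
tool_rot: [-0.0, 0.896, 0.443, 0.0]
contact_force: [-0.5, -0.3, 0.4]
gripper_width: 0.994
grasp_force: 0.0
```

Call:
play_rows([
  [0,0,-12,0,0,-7.1],
  [0,0,-12,0,0,-7.1],
  [0,0,-12,0,0,-7.1],
  [0,0,-12,0,0,-7.1],
  [0,0,-12,0,0,-7.1],
])

```text
time: 1.13
tool_pos: [0.1804, -0.5983, 0.3658]
tool_rot: [-0.0, 0.719, 0.695, 0.0]
contact_force: [-0.3, -0.8, 0.2]
gripper_width: 0.999
grasp_force: 0.0
```

Call:
play_rows([
  [0,0,0,0,0,-7.1],
  [17,33,0,0,0,0],
  [17,33,0,0,0,0],
  [17,33,0,0,0,0],
  [17,33,0,0,0,0],
])

```text
time: 1.55
tool_pos: [0.3071, -0.5185, 0.3653]
tool_rot: [0.0, 0.677, 0.736, 0.0]
contact_force: [-0.5, -0.1, 0.1]
gripper_width: 0.993
grasp_force: 0.0
```

Call:
play_rows([
  [17,33,0,0,0,0],
  [17,33,0,0,0,0],
  [17,33,0,0,0,0],
  [17,33,0,0,0,0],
  [17,33,0,0,0,0],
])

```text
time: 1.97
tool_pos: [0.4647, -0.4194, 0.3654]
tool_rot: [0.0, 0.676, 0.737, -0.0]
contact_force: [0.8, 0.1, 0.5]
gripper_width: 0.997
grasp_force: 0.0
```

Call:
play_rows([
  [17,33,0,0,0,0],
  [17,33,0,0,0,0],
  [0,0,0,0,0,0],
])

```text
time: 2.22
tool_pos: [0.5305, -0.3772, 0.3647]
tool_rot: [-0.0, 0.674, 0.739, 0.001]
contact_force: [-1.2, 0.1, 1.1]
gripper_width: 0.997
grasp_force: 0.0
```

Call:
play_rows([
  [8,15,0,0,0,0],
  [6.5,14,0,0,0,0],
  [0,0,0,0,0,0],
  [0,0,0,0,0,0],
])

```text
time: 2.55
tool_pos: [0.5542, -0.3641, 0.365]
tool_rot: [-0.0, 0.676, 0.737, -0.0]
contact_force: [0.4, -0.6, 0.2]
gripper_width: 0.994
grasp_force: 0.0
```

```bash
cat > where.py <<'E'
from h import *
s=manip.state(); q=s["tool_rot"]
print("t",round(s["time"],2),"pos",np.round(s["tool_pos"],4),"yaw",round(float(np.degrees(2*np.arctan2(q[2],q[1]))-90),2),"tilt",np.round(q[[0,3]],4),"w",round(s["gripper_width"]*85.4,1),"F",np.round(s["contact_force"],1),"g",s["grasp_force"],"q",np.round(s["joint_pos"],2))
E
python3 where.py; python3 - <<'E'
from h import *
f=imaging.grab_frame("scene"); cv2.imwrite("pics/app.png",up(f["image"],(150,60,310,190),4.5))
E
```

```text
t 2.55 pos [ 0.5542 -0.3641  0.365 ] yaw 4.93 tilt [-0.0002 -0.0002] w 84.9 F [ 0.4 -0.6  0.2] g 0.0 q [-0.69  0.1   1.37 -0.    1.68 -0.78]
```

View pics/app.png

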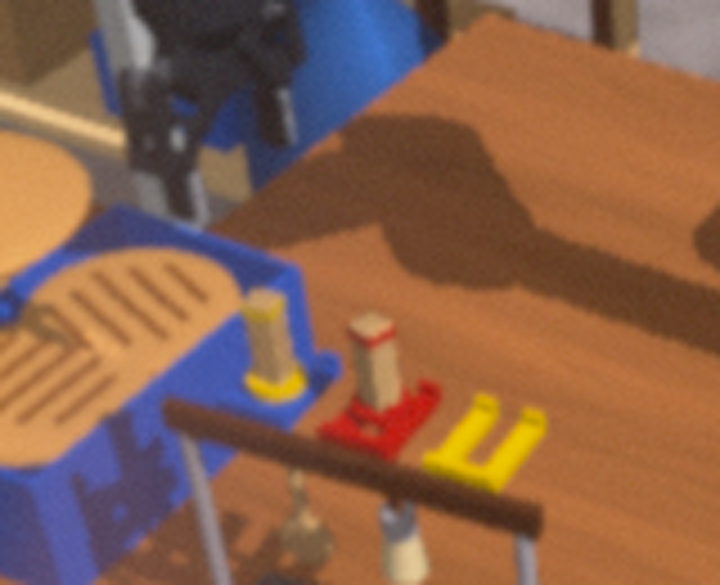

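The gripper's fingertips, at about (195,215) and (290,140) in the crop, straddle the axis above the spoon at (275,350), as intended. I'll correct the remaining (3.7, 4.7) mm, descend and grip.

Call:
play_rows([
  [3.7,4.7,0,0,0,0],
  [0,0,25,0,0,0],
  [0,0,30,0,0,0],
  [0,0,25,0,0,0],
  [0,0,15,0,0,0],
])

```text
time: 3.02
tool_pos: [0.5569, -0.3598, 0.2667]
tool_rot: [-0.002, 0.677, 0.736, -0.0]
contact_force: [0.2, -0.6, -0.7]
gripper_width: 0.997
grasp_force: 0.0
```

Call:
play_rows([
  [0,0,12,0,0,0],
  [0,0,8,0,0,0],
  [0,0,0,0,0,0],
  [0,0,0,0,0,0],
])

```text
time: 3.35
tool_pos: [0.5585, -0.3606, 0.2512]
tool_rot: [0.001, 0.676, 0.736, 0.0]
contact_force: [0.9, 0.4, -0.2]
gripper_width: 0.991
grasp_force: 0.0
```

```bash
python3 where.py
```

```text
t 3.35 pos [ 0.5585 -0.3606  0.2512] yaw 4.86 tilt [0.0006 0.0001] w 84.6 F [ 0.9  0.4 -0.2] g 0.0 q [-0.69  0.14  1.51  0.    1.49 -0.77]
```

Call:
play_rows([
  [0,0,0,0,0,0],
  [0,0,0,0,0,0],
  [0,0,0,0,0,0],
  [0,0,0,0,0,0],
  [0,0,0,0,0,0],
], hand=0)

```text
time: 3.77
tool_pos: [0.5583, -0.3603, 0.2508]
tool_rot: [0.0, 0.676, 0.737, 0.0]
contact_force: [-1.2, 0.0, 0.9]
gripper_width: 0.295
grasp_force: 0.5
```

Call:
play_rows([
  [0,0,0,0,0,0],
  [0,0,0,0,0,0],
  [0,0,0,0,0,0],
  [0,0,0,0,0,0],
  [0,0,0,0,0,0],
])

```text
time: 4.18
tool_pos: [0.5583, -0.3603, 0.2507]
tool_rot: [0.0, 0.676, 0.737, 0.0]
contact_force: [-1.1, -1.0, 1.8]
gripper_width: 0.229
grasp_force: 60.6
```

```bash
python3 where.py
```

```text
t 4.18 pos [ 0.5583 -0.3603  0.2507] yaw 4.87 tilt [0.0003 0.    ] w 19.5 F [-1.1 -1.   1.8] g 60.57680010795593 q [-0.69  0.14  1.51 -0.    1.49 -0.77]
```

The spoon is gripped (19.5 mm, 60 N). I'll lift it over the lips, draw it out toward the robot and raise it, and measure the items in the same turn.

Call:
play_rows([
  [0,0,-4,0,0,0],
  [0,0,-6,0,0,0],
  [0,0,-5,0,0,0],
  [0,-8,0,0,0,0],
  [0,-14,0,0,0,0],
])

```text
time: 4.6
tool_pos: [0.5366, -0.3621, 0.2659]
tool_rot: [0.001, 0.676, 0.737, 0.0]
contact_force: [-1.1, 0.2, -1.7]
gripper_width: 0.227
grasp_force: 60.3
```

Call:
play_rows([
  [0,-16,0,0,0,0],
  [0,-16,0,0,0,0],
  [0,-16,0,0,0,0],
  [0,-16,0,0,0,0],
  [0,-10,0,0,0,0],
])

```text
time: 5.02
tool_pos: [0.4609, -0.3684, 0.2653]
tool_rot: [-0.0, 0.677, 0.736, -0.0]
contact_force: [0.3, 1.0, -0.9]
gripper_width: 0.226
grasp_force: 60.3
```

```bash
python3 where.py; cat > items.py <<'E'
from h import *
import sys
C=np.array([.5706,.222]); YAW=np.radians(32.7)
def items(f,verbose=True):
    h=cv2.cvtColor(np.ascontiguousarray(f["image"]),cv2.COLOR_RGB2HSV).astype(int)
    c=proj(f,[*C,.03])[0]; yy,xx=np.mgrid[:400,:640]; in_=np.hypot(xx-c[0],yy-c[1])<39
    out={}
    for n,m,z in(("apricot",(h[...,1]>150)&(h[...,2]>150)&(h[...,0]<20),.027),("walnut",(h[...,2]<125)&(h[...,1]>70),.032)):
        m=(m&in_).astype(np.uint8); k,_,st,ce=cv2.connectedComponentsWithStats(m,connectivity=4)
        for i in range(1,k):
            if st[i,4]<15: continue
            p=back(f,ce[i],z)[0,:2]; d=p-C; u=np.array([d@[np.cos(YAW),np.sin(YAW)],d@[-np.sin(YAW),np.cos(YAW)]])
            print(n,"area",st[i,4],"px",np.round(ce[i],0),"world",np.round(p,3),"pan xy mm",np.round(u*1e3))
if __name__=="__main__":
    f=imaging.grab_frame("top"); items(f)
    cv2.imwrite(f"pics/{sys.argv[1]}.png",up(f["image"],(180,120,300,220),5))
E
python3 items.py pan0
```

```text
t 5.02 pos [ 0.4609 -0.3684  0.2653] yaw 4.83 tilt [-0.0001 -0.0002] w 19.3 F [ 0.3  1.  -0.9] g 60.2846896648407 q [-0.8  -0.04  1.67 -0.    1.51 -0.88]
apricot area 69 px [239. 156.] world [0.617 0.228] pan xy mm [ 42. -20.]
apricot area 71 px [263. 161.] world [0.603 0.168] pan xy mm [ -2. -63.]
apricot area 69 px [248. 168.] world [0.586 0.204] pan xy mm [  3. -24.]
apricot area 73 px [258. 182.] world [0.551 0.18 ] pan xy mm [-39. -25.]
walnut area 97 px [223. 164.] world [0.595 0.264] pan xy mm [43. 22.]
walnut area 89 px [233. 180.] world [0.556 0.24 ] pan xy mm [-3. 23.]
walnut area 94 px [219. 187.] world [0.539 0.273] pan xy mm [ 1. 60.]
walnut area 92 px [240. 192.] world [0.527 0.221] pan xy mm [-37.  23.]
```

The items lie symmetrically about the fitted pan axis: apricots at pan -y, walnuts at +y, with an 18 mm gap at the handle side. I'll lift, turn the blade into line with the handle and travel over the bottle to the handle side.

Call:
play_rows([
  [0,0,-18,0,0,6.9],
  [0,0,-18,0,0,6.9],
  [0,0,-18,0,0,6.9],
  [0,0,-18,0,0,6.9],
  [0,0,-18,0,0,6.9],
])

```text
time: 5.48
tool_pos: [0.4628, -0.3682, 0.3562]
tool_rot: [0.0, 0.866, 0.5, 0.0]
contact_force: [-0.4, 0.4, -0.7]
gripper_width: 0.226
grasp_force: 60.5
```

Call:
play_rows([
  [0,0,-18,0,0,6.9],
  [0,0,-18,0,0,6.9],
  [0,0,-18,0,0,6.9],
  [0,0,-18,0,0,6.9],
  [24,-29,0,0,0,0],
])

```text
time: 5.9
tool_pos: [0.4671, -0.3351, 0.4308]
tool_rot: [0.003, 0.961, 0.278, 0.001]
contact_force: [0.4, 0.8, 0.4]
gripper_width: 0.231
grasp_force: 60.4
```

Call:
play_rows([
  [24,-29,0,0,0,0],
  [24,-29,0,0,0,0],
  [24,-29,0,0,0,0],
  [24,-29,0,0,0,0],
  [24,-29,0,0,0,0],
])

```text
time: 6.32
tool_pos: [0.4895, -0.1423, 0.4275]
tool_rot: [0.0, 0.959, 0.282, 0.0]
contact_force: [0.5, 0.3, -0.9]
gripper_width: 0.225
grasp_force: 60.4
```

Call:
play_rows([
  [24,-29,0,0,0,0],
  [24,-29,0,0,0,0],
  [24,-29,0,0,0,0],
  [24,-29,0,0,0,0],
  [24,-29,0,0,0,0],
])

```text
time: 6.73
tool_pos: [0.5118, 0.0448, 0.4276]
tool_rot: [0.0, 0.959, 0.282, 0.001]
contact_force: [0.4, 0.1, -0.5]
gripper_width: 0.223
grasp_force: 60.4
```

Call:
play_rows([
  [24,-29,0,0,0,0],
  [24,-29,0,0,0,0],
  [24,-29,0,0,0,0],
  [0,0,0,0,0,0],
  [0,0,0,0,0,0],
])

```text
time: 7.15
tool_pos: [0.5252, 0.1569, 0.427]
tool_rot: [-0.0, 0.959, 0.284, -0.0]
contact_force: [0.2, 0.1, 0.4]
gripper_width: 0.227
grasp_force: 60.4
```

```bash
cat >> where.py <<'E'
from items import C,YAW
d=s["tool_pos"][:2]-C; print("pan xy mm",np.round(1e3*np.array([d@[np.cos(YAW),np.sin(YAW)],d@[-np.sin(YAW),np.cos(YAW)]]),1),"tip z",round((s["tool_pos"][2]-.1907)*1e3,1))
E
python3 where.py
```

```text
t 7.15 pos [0.5252 0.1569 0.427 ] yaw -57.0 tilt [-0.     -0.0003] w 19.4 F [0.2 0.1 0.4] g 60.40936589241028 q [ 0.15 -0.17  1.53 -0.    1.78  1.15]
pan xy mm [-73.4 -30.3] tip z 236.3
```

Call:
play_rows([
  [11,-15,0,0,0,0],
  [10.5,-15,0,0,0,0],
  [0,0,30,0,0,0],
  [0,0,30,0,0,0],
  [0,0,30,0,0,0],
])

```text
time: 7.57
tool_pos: [0.5276, 0.1909, 0.3371]
tool_rot: [0.0, 0.96, 0.282, 0.001]
contact_force: [-0.3, -0.1, -1.0]
gripper_width: 0.223
grasp_force: 60.4
```

Call:
play_rows([
  [0,0,30,0,0,0],
  [0,0,0,0,0,0],
  [0,0,0,0,0,0],
])

```text
time: 7.82
tool_pos: [0.5264, 0.1906, 0.3057]
tool_rot: [-0.0, 0.96, 0.281, -0.002]
contact_force: [-1.4, -0.4, -0.8]
gripper_width: 0.226
grasp_force: 60.3
```

```bash
python3 where.py; python3 - <<'E'
from fit import *
from items import C,YAW
a=np.arange(0,6.3,.2)
s=manip.state(); yaw=2*np.arctan2(s["tool_rot"][2],s["tool_rot"][1])-np.pi/2
p=[*s["tool_pos"][:2],yaw,s["tool_pos"][2]-.0357]
B=np.r_[[np.array([x,.02*np.cos(k),-.135+.02*np.sin(k)]) for x in(-.005,.005) for k in a]]
o=[]
for n,b in(("scene",(340,180,440,300)),("top",(190,110,290,230))):
    f=imaging.grab_frame(n); k=4; im=up(f["image"],b,k).copy()
    for P in(B,COLLAR): cv2.polylines(im,[cv2.convexHull(((proj(f,T(p,P))-b[:2]+.5)*k).astype(np.int32))],True,(255,0,255),1)
    e=np.array([[*(C-r*np.array([np.cos(YAW),np.sin(YAW)])),.017] for r in(30,72,-88)/np.array(1e3)]); 
    for q in proj(f,e): cv2.circle(im,tuple(((q-b[:2]+.5)*k).astype(int)),3,(0,255,0),1)
    o.append(im)
cv2.imwrite("pics/tip.png",np.hstack(o))
E
```

```text
t 7.82 pos [0.5264 0.1906 0.3057] yaw -57.31 tilt [-0.0001 -0.002 ] w 19.3 F [-1.4 -0.4 -0.8] g 60.303990840911865 q [ 0.21 -0.13  1.69 -0.    1.58  1.21]
pan xy mm [-54.1  -2.5] tip z 115.0
```

View pics/tip.png

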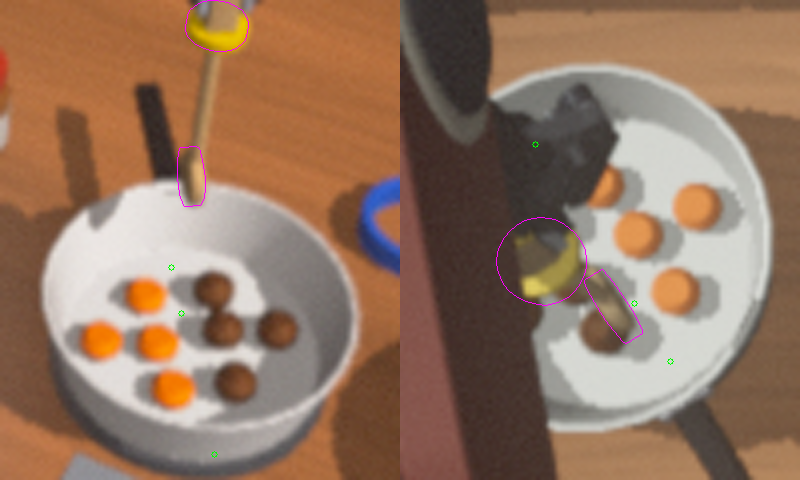

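The overlay matches the blade, at (190,177) in the left view and (612,305) in the right, and the gap on the handle line is free. I'll nudge to the handle line and lower the blade.

Call:
play_rows([
  [2.5,-2,0,0,0,0],
  [0,0,0,0,0,0],
  [0,0,25,0,0,0],
  [0,0,25,0,0,0],
  [0,0,15,0,0,0],
])

```text
time: 8.33
tool_pos: [0.5281, 0.1949, 0.2416]
tool_rot: [0.0, 0.959, 0.282, 0.0]
contact_force: [-0.2, 0.5, -2.1]
gripper_width: 0.223
grasp_force: 60.4
```

Call:
play_rows([
  [0,0,12,0,0,0],
  [0,0,10,0,0,0],
  [0,0,5,0,0,0],
  [0,0,0,0,0,0],
  [0,0,0,0,0,0],
])

```text
time: 8.75
tool_pos: [0.5286, 0.1949, 0.2162]
tool_rot: [0.0, 0.959, 0.282, 0.001]
contact_force: [-0.3, 0.5, 0.1]
gripper_width: 0.226
grasp_force: 60.4
```

```bash
python3 where.py; python3 - <<'E'
import numpy as np
r=50;n=30
for k in range(n):
    a=np.pi+2*np.pi*k/n;b=np.pi+2*np.pi*(k+1)/n
    print([round(r*(np.cos(b)-np.cos(a)),1),round(-r*(np.sin(b)-np.sin(a)),1)],end=" ")
E
```

```text
t 8.75 pos [0.5286 0.1949 0.2162] yaw -57.22 tilt [0.     0.0006] w 19.3 F [-0.3  0.5  0.1] g 60.35917282104492 q [ 0.22 -0.07  1.79 -0.    1.43  1.22]
pan xy mm [-50.   -0.1] tip z 25.5
[np.float64(1.1), np.float64(10.4)] [np.float64(3.2), np.float64(9.9)] [np.float64(5.2), np.float64(9.1)] [np.float64(7.0), np.float64(7.8)] [np.float64(8.5), np.float64(6.1)] [np.float64(9.5), np.float64(4.3)] [np.float64(10.2), np.float64(2.2)] [np.float64(10.5), np.float64(-0.0)] [np.float64(10.2), np.float64(-2.2)] [np.float64(9.5), np.float64(-4.3)] [np.float64(8.5), np.float64(-6.1)] [np.float64(7.0), np.float64(-7.8)] [np.float64(5.2), np.float64(-9.1)] [np.float64(3.2), np.float64(-9.9)] [np.float64(1.1), np.float64(-10.4)] [np.float64(-1.1), np.float64(-10.4)] [np.float64(-3.2), np.float64(-9.9)] [np.float64(-5.2), np.float64(-9.1)] [np.float64(-7.0), np.float64(-7.8)] [np.float64(-8.5), np.float64(-6.1)] [np.float64(-9.5), np.float64(-4.3)] [np.float64(-10.2), np.float64(-2.2)] [np.float64(-10.5), np.float64(-0.0)] [np.float64(-10.2), np.float64(2.2)] [np.float64(-9.5), np.float64(4.3)] [np.float64(-8.5), np.float64(6.1)] [np.float64(-7.0), np.float64(7.8)] [np.float64(-5.2), np.float64(9.1)] [np.float64(-3.2), np.float64(9.9)] [np.float64(-1.1), np.float64(10.4)]
```

On the handle line at r = 50 mm. I'll drop the last 4 mm, then make one anticlockwise turn (pan +x = tool x, pan +y = -tool y).

Call:
play_rows([
  [0,0,4,0,0,0],
  [0,0,0,0,0,0],
  [1.1,10.4,0,0,0,0],
  [3.2,9.9,0,0,0,0],
  [5.2,9.1,0,0,0,0],
])

```text
time: 9.17
tool_pos: [0.553, 0.1743, 0.2117]
tool_rot: [0.0, 0.959, 0.282, 0.0]
contact_force: [-0.0, -0.6, -0.1]
gripper_width: 0.223
grasp_force: 60.4
```

Call:
play_rows([
  [7,7.8,0,0,0,0],
  [8.5,6.1,0,0,0,0],
  [9.5,4.3,0,0,0,0],
  [10.2,2.2,0,0,0,0],
  [10.5,0,0,0,0,0],
])

```text
time: 9.58
tool_pos: [0.6029, 0.1827, 0.2111]
tool_rot: [0.0, 0.959, 0.282, -0.0]
contact_force: [0.7, 0.4, -1.3]
gripper_width: 0.226
grasp_force: 60.4
```

Call:
play_rows([
  [10.2,-2.2,0,0,0,0],
  [9.5,-4.3,0,0,0,0],
  [8.5,-6.1,0,0,0,0],
  [7,-7.8,0,0,0,0],
  [5.2,-9.1,0,0,0,0],
])

```text
time: 10.0
tool_pos: [0.6197, 0.2308, 0.2112]
tool_rot: [-0.0, 0.959, 0.282, -0.0]
contact_force: [0.2, -0.8, 0.0]
gripper_width: 0.225
grasp_force: 60.4
```

```bash
python3 where.py; python3 items.py pan1
```

```text
t 10.0 pos [0.6197 0.2308 0.2112] yaw -57.2 tilt [-0. -0.] w 19.2 F [ 0.2 -0.8  0. ] g 60.411168336868286 q [0.24 0.16 1.56 0.   1.43 1.24]
pan xy mm [ 46.  -19.1] tip z 20.5
apricot area 84 px [230. 158.] world [0.611 0.25 ] pan xy mm [49.  2.]
apricot area 155 px [268. 163.] world [0.598 0.156] pan xy mm [-13. -70.]
apricot area 71 px [249. 168.] world [0.586 0.203] pan xy mm [  2. -25.]
walnut area 38 px [230. 147.] world [0.637 0.248] pan xy mm [ 70. -14.]
walnut area 539 px [212. 167.] world [0.589 0.292] pan xy mm [53. 49.]
walnut area 83 px [233. 180.] world [0.556 0.239] pan xy mm [-3. 22.]
walnut area 97 px [219. 187.] world [0.539 0.273] pan xy mm [ 1. 60.]
walnut area 82 px [241. 192.] world [0.527 0.22 ] pan xy mm [-38.  22.]
```

Call:
play_rows([
  [3.2,-9.9,0,0,0,0],
  [1.1,-10.4,0,0,0,0],
  [-1.1,-10.4,0,0,0,0],
  [-3.2,-9.9,0,0,0,0],
  [-5.2,-9.1,0,0,0,0],
])

```text
time: 10.47
tool_pos: [0.5874, 0.2691, 0.2114]
tool_rot: [0.0, 0.959, 0.282, 0.0]
contact_force: [2.0, -1.7, -0.6]
gripper_width: 0.225
grasp_force: 60.3
```

Call:
play_rows([
  [-7,-7.8,0,0,0,0],
  [-8.5,-6.1,0,0,0,0],
  [-9.5,-4.3,0,0,0,0],
  [-10.2,-2.2,0,0,0,0],
  [-10.5,0,0,0,0,0],
])

```text
time: 10.88
tool_pos: [0.5403, 0.2581, 0.213]
tool_rot: [0.004, 0.959, 0.282, 0.003]
contact_force: [6.3, -6.7, 0.1]
gripper_width: 0.226
grasp_force: 61.1
```

Call:
play_rows([
  [-10.2,2.2,0,0,0,0],
  [-9.5,4.3,0,0,0,0],
  [-8.5,6.1,0,0,0,0],
  [-7,7.8,0,0,0,0],
  [-5.2,9.1,0,0,0,0],
])

```text
time: 11.3
tool_pos: [0.5195, 0.2135, 0.2109]
tool_rot: [-0.0, 0.959, 0.282, -0.001]
contact_force: [-0.1, 1.0, -0.6]
gripper_width: 0.228
grasp_force: 60.3
```

Call:
play_rows([
  [-3.2,9.9,0,0,0,0],
  [-1.1,10.4,0,0,0,0],
  [1.1,10.4,0,0,0,0],
  [3.2,9.9,0,0,0,0],
  [5.2,9.1,0,0,0,0],
])

```text
time: 11.72
tool_pos: [0.5528, 0.1745, 0.2111]
tool_rot: [-0.0, 0.959, 0.282, -0.0]
contact_force: [-1.6, 2.0, -0.5]
gripper_width: 0.227
grasp_force: 60.2
```

```bash
python3 where.py; python3 items.py pan2; python3 - <<'E'
from h import *
f=imaging.grab_frame("scene"); a=up(f["image"],(340,180,440,300),4)
b=cv2.imread("pics/pan2.png"); b=cv2.resize(b,(400,333)); c=np.zeros((480,400,3),np.uint8); c[:333]=b
cv2.imwrite("pics/mix1.png",np.hstack([a,c]))
E
```

```text
t 11.72 pos [0.5528 0.1745 0.2111] yaw -57.26 tilt [-0.0005 -0.0004] w 19.3 F [-1.6  2.  -0.5] g 60.238105058670044 q [ 0.18 -0.03  1.75  0.    1.42  1.18]
pan xy mm [-40.7 -30.3] tip z 20.4
apricot area 164 px [268. 160.] world [0.606 0.157] pan xy mm [ -5. -74.]
apricot area 30 px [223. 183.] world [0.549 0.265] pan xy mm [ 5. 48.]
walnut area 1167 px [245. 176.] world [0.566 0.211] pan xy mm [-10.  -7.]
walnut area 286 px [214. 156.] world [0.616 0.286] pan xy mm [73. 30.]
walnut area 291 px [218. 198.] world [0.514 0.274] pan xy mm [-19.  74.]
```

View pics/mix1.png

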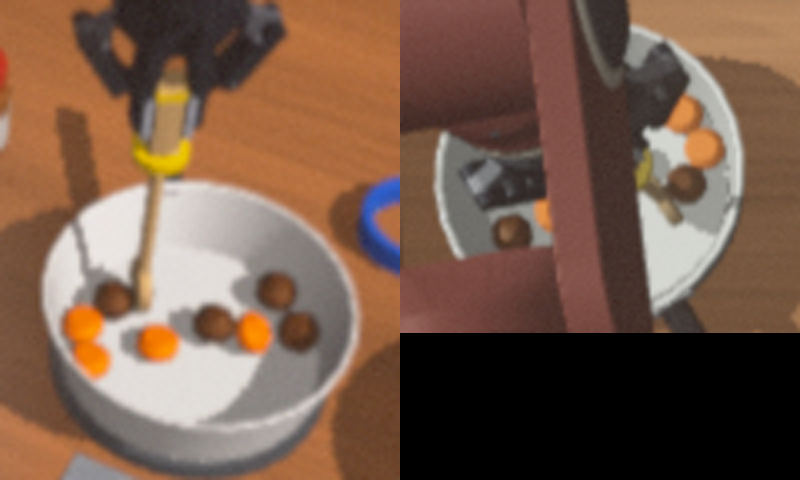

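All eight are in the pan: the handle side at pan -y has a walnut at (113,300) with apricots at (83,323), (91,360) and (157,342), and +y has walnuts with an apricot at (253,332). Now the same in numbers.

```bash
cat > sc.py <<'E'
from h import *
from items import C,YAW
f=imaging.grab_frame("scene"); h=cv2.cvtColor(np.ascontiguousarray(f["image"]),cv2.COLOR_RGB2HSV).astype(int)
roi=np.zeros(h.shape[:2],np.uint8); a=np.arange(0,6.3,.1)
cv2.fillConvexPoly(roi,np.round(proj(f,np.c_[C[0]+.09*np.cos(a),C[1]+.09*np.sin(a),0*a+.03])).astype(np.int32),1)
for n,m,z in(("apricot",(h[...,1]>150)&(h[...,2]>150)&(h[...,0]<20),.027),("walnut",(h[...,2]<125)&(h[...,1]>70),.033)):
    k,_,st,ce=cv2.connectedComponentsWithStats((m&(roi>0)).astype(np.uint8),connectivity=4)
    for i in range(1,k):
        if st[i,4]<15: continue
        d=back(f,ce[i],z)[0,:2]-C; print(n,st[i,4],np.round(ce[i]),"pan mm",np.round(1e3*np.array([d@[np.cos(YAW),np.sin(YAW)],d@[-np.sin(YAW),np.cos(YAW)]])))
E
python3 sc.py
```

```text
apricot 130 [361. 264.] pan mm [ -5. -72.]
apricot 66 [403. 263.] pan mm [-2. 45.]
apricot 65 [379. 265.] pan mm [  2. -24.]
walnut 67 [369. 254.] pan mm [-35. -46.]
walnut 141 [412. 258.] pan mm [-13.  72.]
walnut 49 [393. 261.] pan mm [-6. 15.]
```

Both kinds are on each side with a clear margin: walnut at (-35,-46), apricot at (-2,45), walnuts at y = 15 and about 72, apricots at y = -24 and -72. I'll back the blade off the walnut, lift out, turn back and travel to a point in front of the yellow fork.

Call:
play_rows([
  [0,-6,0,0,0,0],
  [0,0,0,0,0,0],
  [0,0,-16,0,0,0],
  [0,0,-25,0,0,0],
  [0,0,-26,0,0,0],
])

```text
time: 12.28
tool_pos: [0.5478, 0.1806, 0.2777]
tool_rot: [0.0, 0.959, 0.283, -0.001]
contact_force: [-0.5, 0.6, -0.3]
gripper_width: 0.224
grasp_force: 60.4
```

Call:
play_rows([
  [0,0,-17,0,0,-6.9],
  [0,0,-17,0,0,-6.9],
  [0,0,-17,0,0,-6.9],
  [0,0,-17,0,0,-6.9],
  [0,0,-17,0,0,-6.9],
])

```text
time: 12.7
tool_pos: [0.5485, 0.1807, 0.3644]
tool_rot: [0.0, 0.831, 0.557, 0.0]
contact_force: [0.5, 0.5, -0.8]
gripper_width: 0.226
grasp_force: 60.4
```

Call:
play_rows([
  [0,0,-17,0,0,-6.9],
  [0,0,-17,0,0,-6.9],
  [0,0,-17,0,0,-6.9],
  [0,0,-17,0,0,-7],
  [0,0,0,0,0,0],
])

```text
time: 13.12
tool_pos: [0.5494, 0.1809, 0.4361]
tool_rot: [0.003, 0.675, 0.738, 0.003]
contact_force: [-0.3, -0.6, 0.6]
gripper_width: 0.227
grasp_force: 60.5
```

```bash
python3 where.py; python3 sc.py
```

```text
t 13.12 pos [0.5494 0.1809 0.4361] yaw 5.14 tilt [0.0025 0.003 ] w 19.4 F [-0.3 -0.6  0.6] g 60.4677414894104 q [ 0.19 -0.1   1.46 -0.    1.78  0.1 ]
pan xy mm [-40.1 -23.2] tip z 245.4
apricot 127 [361. 264.] pan mm [ -5. -72.]
apricot 67 [403. 263.] pan mm [-2. 45.]
apricot 65 [379. 265.] pan mm [  2. -24.]
walnut 65 [409. 252.] pan mm [-32.  67.]
walnut 44 [367. 255.] pan mm [-33. -53.]
walnut 50 [393. 261.] pan mm [-6. 16.]
walnut 75 [415. 262.] pan mm [ 3. 75.]
```

Items unchanged. On to the rack.

Call:
play_rows([
  [-35,-11,0,0,0,0],
  [-35,-11,0,0,0,0],
  [-35,-11,0,0,0,0],
  [-35,-11,0,0,0,0],
  [-35,-11,0,0,0,0],
])

```text
time: 13.58
tool_pos: [0.5082, 0.0001, 0.4294]
tool_rot: [-0.001, 0.677, 0.736, -0.001]
contact_force: [0.8, -0.2, -0.4]
gripper_width: 0.23
grasp_force: 60.4
```

Call:
play_rows([
  [-35,-11,0,0,0,0],
  [-35,-11,0,0,0,0],
  [-35,-11,0,0,0,0],
  [-35,-11,0,0,0,0],
  [-35,-11,0,0,0,0],
])

```text
time: 14.0
tool_pos: [0.4686, -0.1792, 0.4295]
tool_rot: [-0.001, 0.677, 0.736, -0.0]
contact_force: [1.1, -0.4, -0.9]
gripper_width: 0.226
grasp_force: 60.4
```

Call:
play_rows([
  [-20,-9,0,0,0,0],
  [0,0,0,0,0,0],
  [0,0,0,0,0,0],
])

```text
time: 14.25
tool_pos: [0.4618, -0.1991, 0.4295]
tool_rot: [-0.001, 0.677, 0.736, -0.0]
contact_force: [-0.4, -0.5, -1.0]
gripper_width: 0.224
grasp_force: 60.4
```

```bash
python3 where.py
```

```text
t 14.25 pos [ 0.4618 -0.1991  0.4295] yaw 4.73 tilt [-0.0012 -0.0001] w 19.1 F [-0.4 -0.5 -1. ] g 60.37499785423279 q [-0.56 -0.28  1.62  0.    1.81 -0.64]
pan xy mm [-319.  -295.6] tip z 238.8
```

Call:
play_rows([
  [-9,-2,0,0,0,0],
  [-8.2,-2,0,0,0,0],
  [0,0,28,0,0,0],
  [0,0,30,0,0,0],
  [0,0,30,0,0,0],
])

```text
time: 14.67
tool_pos: [0.4604, -0.216, 0.3429]
tool_rot: [0.001, 0.676, 0.737, 0.0]
contact_force: [0.2, -0.7, -0.4]
gripper_width: 0.227
grasp_force: 60.5
```

Call:
play_rows([
  [0,0,30,0,0,0],
  [0,0,27,0,0,0],
  [0,0,19,0,0,0],
  [0,0,0,0,0,0],
  [0,0,0,0,0,0],
])

```text
time: 15.08
tool_pos: [0.4596, -0.2155, 0.2663]
tool_rot: [-0.001, 0.675, 0.737, -0.0]
contact_force: [-0.4, 0.4, -0.5]
gripper_width: 0.228
grasp_force: 60.3
```

```bash
python3 where.py; cat > ov.py <<'E'
from fit import *
import sys
s=manip.state(); yaw=2*np.arctan2(s["tool_rot"][2],s["tool_rot"][1])-np.pi/2
p=[*s["tool_pos"][:2],yaw,s["tool_pos"][2]-.0357]
a=np.arange(0,6.3,.2)
B=np.r_[[np.array([x,.02*np.cos(k),-.135+.02*np.sin(k)]) for x in(-.005,.005) for k in a]]
k=4; o=[]
for n,b in(("top",(395,120,495,240)),("scene",(200,90,300,210))):
    f=imaging.grab_frame(n); im=up(f["image"],b,k).copy()
    for P in(B,COLLAR,GRIP): cv2.polylines(im,[cv2.convexHull(((proj(f,T(p,P))-b[:2]+.5)*k).astype(np.int32))],True,(255,0,255),1)
    for P in FORK: cv2.polylines(im,[cv2.convexHull(((proj(f,T([.544,-.2092,.087],P))-b[:2]+.5)*k).astype(np.int32))],True,(0,255,0),1)
    o.append(im)
cv2.imwrite(f"pics/{sys.argv[1]}.png",np.hstack(o))
E
python3 ov.py pre
```

```text
t 15.08 pos [ 0.4596 -0.2155  0.2663] yaw 5.02 tilt [-0.0012 -0.0002] w 19.5 F [-0.4  0.4 -0.5] g 60.33146381378174 q [-0.59 -0.24  1.85 -0.    1.53 -0.67]
pan xy mm [-329.8 -308.2] tip z 75.6
```

View pics/pre.png

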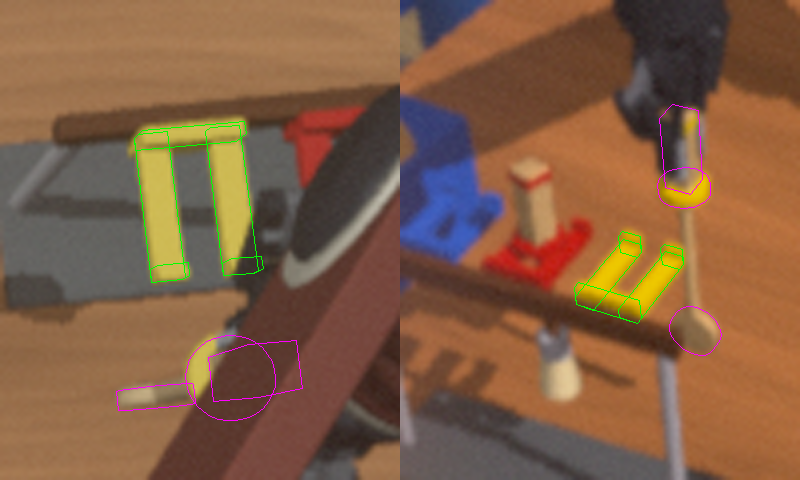

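The blade at (155,398) and collar match the model, so the spoon hangs straight in the gripper and is about 1 mm from the yellow slot's centre line. The fork outline also fits. Inserting 84 mm over the lips.

Call:
play_rows([
  [-0.6,12,0,0,0,0],
  [0,12,0,0,0,0],
  [0,12,0,0,0,0],
  [0,12,0,0,0,0],
  [0,12,0,0,0,0],
])

```text
time: 15.6
tool_pos: [0.5214, -0.212, 0.2703]
tool_rot: [0.002, 0.676, 0.737, 0.0]
contact_force: [0.6, 0.2, -0.4]
gripper_width: 0.227
grasp_force: 60.4
```

Call:
play_rows([
  [0,12,0,0,0,0],
  [0,12,0,0,0,0],
  [0,0,0,0,0,0],
  [0,0,0,0,0,0],
])

```text
time: 15.93
tool_pos: [0.5445, -0.2098, 0.2693]
tool_rot: [0.001, 0.676, 0.737, 0.0]
contact_force: [-0.3, 0.3, -1.0]
gripper_width: 0.225
grasp_force: 60.4
```

```bash
python3 where.py
```

```text
t 15.93 pos [ 0.5445 -0.2098  0.2693] yaw 5.01 tilt [0.0013 0.0002] w 19.2 F [-0.3  0.3 -1. ] g 60.39825081825256 q [-0.5  -0.06  1.69 -0.    1.51 -0.58]
pan xy mm [-255.2 -349.2] tip z 78.6
```

Call:
play_rows([
  [0,0,7,0,0,0],
  [0,0,5,0,0,0],
  [0,0,3.5,0,0,0],
  [0,0,1.5,0,0,0],
  [0,0,0,0,0,0],
])

```text
time: 16.35
tool_pos: [0.5431, -0.2094, 0.2506]
tool_rot: [-0.0, 0.676, 0.737, -0.0]
contact_force: [-1.7, 0.8, 2.6]
gripper_width: 0.227
grasp_force: 60.7
```

```bash
python3 where.py
```

```text
t 16.35 pos [ 0.5431 -0.2094  0.2506] yaw 4.96 tilt [-0.0003 -0.0001] w 19.4 F [-1.7  0.8  2.6] g 60.65037667751312 q [-0.5  -0.05  1.71 -0.    1.49 -0.58]
pan xy mm [-256.3 -348.2] tip z 59.9
```

Light contact of 2.6 N at exactly the hung height, so I'll release and rise straight up.

Call:
play_rows([
  [0,0,0,0,0,0],
  [0,0,0,0,0,0],
  [0,0,0,0,0,0],
  [0,0,0,0,0,0],
  [0,0,0,0,0,0],
], hand=60)

```text
time: 16.77
tool_pos: [0.5435, -0.2095, 0.2501]
tool_rot: [-0.0, 0.676, 0.737, -0.0]
contact_force: [0.4, 0.4, 0.5]
gripper_width: 0.702
grasp_force: 0.0
```

Call:
play_rows([
  [0,0,-6,0,0,0],
  [0,0,-12,0,0,0],
  [0,0,-20,0,0,0],
  [0,0,-25,0,0,0],
  [0,0,-25,0,0,0],
])

```text
time: 17.18
tool_pos: [0.5435, -0.2094, 0.3401]
tool_rot: [0.0, 0.676, 0.737, 0.0]
contact_force: [-0.1, 0.8, 0.2]
gripper_width: 0.704
grasp_force: 0.0
```

Call:
play_rows([
  [0,0,-25,0,0,0],
  [0,-30,0,0,0,0],
  [0,-30,0,0,0,0],
  [0,-30,0,0,0,0],
  [0,-30,0,0,0,0],
])

```text
time: 17.6
tool_pos: [0.423, -0.2199, 0.365]
tool_rot: [0.001, 0.675, 0.737, 0.0]
contact_force: [0.1, -0.3, 0.7]
gripper_width: 0.705
grasp_force: 0.0
```

Call:
play_rows([
  [20,-30,0,0,0,0],
  [30,-20,0,0,0,0],
  [0,0,0,0,0,0],
  [0,0,0,0,0,0],
  [0,0,0,0,0,0],
])

```text
time: 18.02
tool_pos: [0.3701, -0.1746, 0.3646]
tool_rot: [0.001, 0.676, 0.737, 0.0]
contact_force: [0.1, 0.4, -0.2]
gripper_width: 0.702
grasp_force: 0.0
```

```bash
python3 where.py; python3 sc.py; sed -i 's/^p=.*/p=[.5435,-.2094,.087,.215]/' ov.py; python3 ov.py post
```

```text
t 18.02 pos [ 0.3701 -0.1746  0.3646] yaw 4.99 tilt [0.0013 0.0001] w 60.0 F [ 0.1  0.4 -0.2] g 0.0 q [-0.62 -0.53  1.91 -0.    1.76 -0.71]
pan xy mm [-382.9 -225.4] tip z 173.9
apricot 130 [361. 264.] pan mm [ -5. -72.]
apricot 66 [403. 263.] pan mm [-2. 45.]
apricot 64 [379. 265.] pan mm [  2. -24.]
walnut 138 [412. 258.] pan mm [-13.  72.]
walnut 44 [367. 254.] pan mm [-33. -53.]
walnut 46 [392. 261.] pan mm [-7. 14.]
```

View pics/post.png

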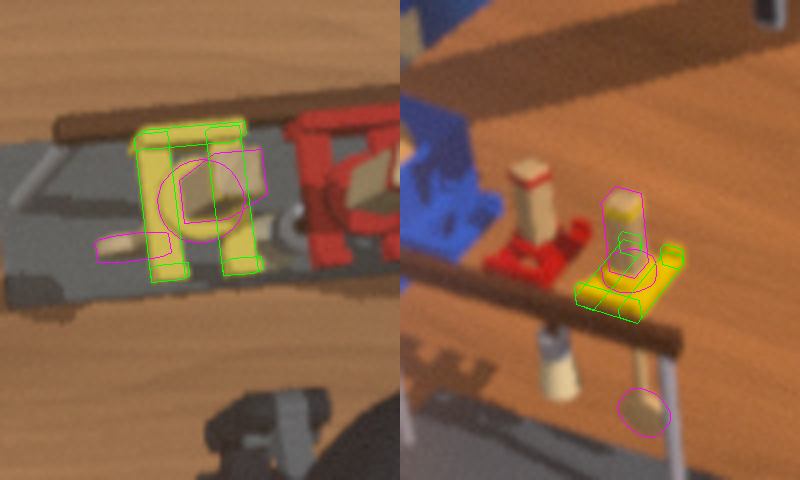

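The spoon hangs upright in the yellow fork, with its grip at (622,225), its blade at (642,412) and the model outline matching. The brush is still on red and the gripper is well clear, so I'm handing in.

```bash
python3 -c "
from plant import manip
print(manip.job_done())"
```

```text
the job is handed in; nothing more can be done
None
```

The job is handed in at about 18 s: the spoon made just over one full anticlockwise turn from the handle side and now hangs straight in its yellow slot, and walnuts and apricots are on both sides of the handle line with all eight still in the pan. The brush is still on its red slot, and the arm stayed clear of the bottle, jar, tape roll and tin, which I did not re-measure at the end.

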